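# Right the fallen book and close the row with its bookend

### The arm

A 6-joint arm with a two-finger parallel gripper is mounted at the origin on the work surface. World frame = base frame: x ahead of the robot, y to its left, z up, the work surface at z = 0. Lengths are in m, angles in rad, forces in N, time in s.
With the tool pointing down it reaches from about 0.25 to 0.725 m from the base axis. Payload 4 kg.
Tool frame: the origin (TCP) lies on the centre line of the jaws, within the pads' length; the fingertips stand 17 mm ahead of it and the grasp point (between the pads) lies 2 mm behind it (bot.tip_reach is the distance from the TCP to the fingertips, in m); y points along the fingers, z is the direction in which the jaws open and shut, and the axes are right-handed (so a half turn about y gives the same grasp; the last joint's range is limited). The gripper opens to 85 mm and grips with 20 to 120 N. Pads are 22 mm wide; open, the fingers measure 114 mm over their backs; the gripper's body (76 mm by 85 mm) begins 54 mm behind the grasp point. The pads swing forward as they close: fully open they stand 13 mm farther back than shut.
Start: joints at [-1.219, 0.241, 0.005, 1.335, 0, 1.571], TCP at [0.172, -0.469, 0.248] pointing down, gripper open.
Joint ranges: [-2.72, 2.72], [-1.05, 1.87], [-1.09, 1.28], [-1.99, 2.15], [-1.42, 1.44], [-3.14, 3.14]. Speed limits (rad/s): [2.79, 2.79, 3.14, 3.14, 3.14, 3.14].

### API

Orientations are given as [roll, pitch, yaw] about the fixed x, y, z axes, in that order (R = Rz(yaw) Ry(pitch) Rx(roll)).
In Python, from plant import bot gives the robot as it stands.
- The arm moves only by the tool carry_out, never from a script. Its argument "rows" is a list of rows, each a list of 4 numbers: the shift along the tool's x, y, z in m, then the turn about the tool's y in degrees. In form: [[dx, dy, dz, roll], ...]. A call has 1 to 12 rows; each row shifts and turns the commanded pose from where the row before left it, along the tool's axes as they then stand; what a row does not reach is not made up. A row lasts 1/10 s, in which the tool goes at most 50 mm and 8.59 degrees, less where a joint would pass 70% of its speed; a pose out of reach is approached as far as the arm can. A call with a gripper value outside its range is refused whole. "claw" is the opening, from -1 (shut) to 1 (fully open), set as the call begins (left out, the last holds). The fingers move at their own pace and stop on an object; "newtons" is the grip in N (left out, the last holds). Time passes only in rows, so rows that do not move let the fingers close. It gives the time, the measured TCP pose, the force and the opening at its end, in the units of the state.
- bot.get_obs(): the state, without advancing time (a new reading comes with each control period).
- bot.grab_frame(name): name is "scene" or "side" or "wrist"; returns a dict with "image" (420x560x3 uint8, red, green, blue), "range_z" (420x560 float32, m along the optical axis (not along the pixel's ray), 0 where there is no reading), "fx", "fy", "cx", "cy" (pixels), "R" (3x3) and "t" (3): a world point X has camera coordinates R X + t; the wrist camera has in their place "hand_eye" (4x4, takes a point from camera to tool coordinates, whose origin is the TCP and whose axes are the tool frame's). Camera axes: x right, y down, z forward; pixel columns grow to the right and rows downward; lengths in m; the calibration is good to about 2 mm. The wrist camera is an equidistant fisheye: a pixel r from the principal point sees the ray r / f radians off the axis. A picture is of the moment at which its call begins: read the wrist's pose just before it.
- bot.close_job(): hands the job in, once; it reports no verdict.
Trained networks look in a picture, given as the dict that the camera call returned (one of the last four; its "shot" number tells which), for a name from the list of things; names that differ only in an ending like _2 or _b are one class to them, and where a whole thing is asked for, a point or a joint stands for the part that bears it (a point fixed in the world has none). Each returns a list of dicts, best first, with "confidence" (0 to 1); they miss things now and then, are a little off and sometimes report something else, mostly with a low value. They report only what shows in the picture. A call takes as long as a camera call. They do not tell look-alikes from the thing itself.
- bot.masks_of(picture, name): "pixels" (420x560 bool, what is visible of it) and "pixel" ([column, row] in pixels, amid what is visible of it).
The state is a dict: "time_s": time; "joint_pos": joint angles; "qvel": joint speeds; "effort": joint torques, N m; "ee_pos": TCP position; "ee_rot": TCP orientation; "force": force on the tool from outside, world axes, zero at the start; "wrist_torque": the same for the moment, N m; "width": finger opening in m.
Only numpy, scipy, OpenCV 4.12 (cv2) and the standard library are available. Lean on these libraries where they do the work, as an engineer would, in place of code of your own. Each camera call takes 0.05 s, during which the arm holds its last target.

### The job

The last book of the row on the desk has toppled over and lies propped on the slim wooden card box. Stand it upright again on its bottom edge, flat against the end of the row and in line with it, then set the loose bookend upright on the desk, with its flat face snug against that book, roughly centred on it, so that it cannot fall again. Leave the mug, the remote control and the clock where they are.

Things in the scene. Friction and masses are not known exactly. Their poses are not given: they have to be found in the camera images.
- row: Five standing books in a row 150 mm long, 112 to 126 mm deep, with a matching bookend at the other end; it does not move. Origin on the desk at the middle of the row's free end (its end book is 182 mm tall), where the fallen book belongs. y points away from the row towards the fallen book, x along the books' depth away from their spines, z up.
- book_centre (a point): Centre of the fallen black hardback, rigid, about 0.45 kg: x depth 120 mm (spine -x), y thickness 32, z height 180. It leans 60 degrees from vertical to the row's +y: its outer bottom edge (y +16, z -90) is on the desk 18-30 mm from the row, its +y cover rests on the box, its top corner (y +16, z +90) is 90 mm up. Pushed there to the row and up, it turns on its bottom edge; it stands unaided.
- box: Slim dark wooden card box under the raised end of the book, 100 mm (x) x 34 mm (y) x 72 mm high, stuck down, does not move. Origin at the centre of its underside, 160 to 172 mm from the row's end; axes parallel to the row's. The book's top corner reaches about 31 mm past its near upper edge, over its top.
- bookend_centre (a point): Loose dark steel bookend, about 0.6 kg, standing beyond the box. Upright plate 110 mm wide (x), 10 thick, 150 tall, its flat face to -y, 32.5 mm from this point. Behind it (+y) a foot 110 x 60 mm, 12 thick, and an upright rib 20 thick (x), 45 deep (y), 150 tall: grip it across the 20 mm from above. This point is the rib's centre in plan, 75 mm above the underside.
- cup: White mug, 80 mm wide, 85 mm high, handle on its +y side; leave it alone. Origin at the centre of its underside, z up.
- remote: Black remote control lying flat, 45 x 160 x 18 mm (x, y, z); leave it alone. Origin at the centre of its underside.
- clock: White table clock, 50 x 90 x 85 mm (x, y, z); leave it alone. Origin at the centre of its underside.
Things that resemble listed ones, but are neither listed nor needed, are in the scene too. There is more than one size of the part that bears book_centre; the job needs the middle-sized.

How it is judged:
By the outcome, as a careful person would: the job done as asked, in the order asked, and still so for the second after the job is handed in, with the robot touching nothing.
It also fails if it takes over 64 s, if anything falls off the work surface, if the arm or the gripper's body presses on something with over 40 N, if the wrist force passes 120 N, or if a joint passes its speed limit or range.

## Working session

There is one attempt and no reset: what is moved stays moved. The work goes in short steps, Python scripts to look and compute and a tool call to move; the robot and the scene stay as the last step left them, time stands still between calls to the robot, and variables do not carry over. Pictures are saved under pics/ and viewed, and the job is handed in when it is done.

Besides the shell and the picture viewer there is one more tool, called after ">>>" in YAML: its name, and indented under it one key for each argument. carry_out: Moves the arm, as the interface text tells. Its arguments: {"type":"object","properties":{"rows":{"type":"array","items":{"type":"array","items":{"type":"number"}}},"claw":{"type":"number"},"newtons":{"type":"number"}},"required":["rows"]}

```bash
ls; mkdir -p pics
cat > h.py <<'E'
from plant import bot
import numpy as np, cv2
from scipy.spatial.transform import Rotation as Rn
def save(f,n): cv2.imwrite(f'pics/{n}.png',f['image'][:,:,::-1])
def world(f,mask=None):
    z=f['range_z']; v,u=np.indices(z.shape)
    ok=z>0
    if mask is not None: ok&=mask
    zz=z[ok]; P=np.stack([(u[ok]-f['cx'])/f['fx']*zz,(v[ok]-f['cy'])/f['fy']*zz,zz],1)
    return (P-f['t'])@np.asarray(f['R'])
E
python3 - <<'E'
from h import *
o=bot.get_obs();print(o)
import pickle
for n in('scene','side'):
    f=bot.grab_frame(n); save(f,n+'0'); pickle.dump(f,open(n+'0.pkl','wb'))
    print(n,f['fx'],f['R'],f['t'])
    for k in ['row','book_centre','box','bookend_centre','cup','remote','clock']:
        for m in bot.masks_of(f,k):
            P=world(f,m['pixels'])
            print(k,round(m['confidence'],2),m['pixel'],m['pixels'].sum(),np.percentile(P,[2,50,98],axis=0).round(3).tolist() if len(P) else None)
E
```

```text
pics
{'time_s': 0.0, 'joint_pos': array([-1.21905898e+00,  2.41444092e-01,  3.72910737e-03,  1.33520824e+00,
        2.22932884e-05,  1.57082575e+00]), 'qvel': array([-0.00028117, -0.00046252, -0.00105974, -0.00034321,  0.00106693,
        0.00140023]), 'effort': array([-4.11477067e-04, -3.72312856e+01,  2.52410907e+01,  1.68127078e-02,
       -5.11708572e-05,  4.23197051e-06]), 'ee_pos': array([ 0.17206477, -0.46882461,  0.24739925]), 'ee_rot': array([-1.57292322e+00,  2.22306545e-05, -2.78988478e+00]), 'force': array([-0.46486941, -0.40832467,  0.60792942]), 'wrist_torque': array([-0.00700146,  0.03715659, -0.02657199]), 'width': 0.08548784185226076}
scene 395.41669500378134 [[-0.67302601  0.73946409  0.01512796]
 [ 0.44812559  0.42396453 -0.78704354]
 [-0.58840415 -0.52292154 -0.61671193]] [ 0.46316871 -0.13615419  1.26331935]
row 0.6 [262.4, 188.8] 6269 [[0.488, -0.302, 0.004], [0.587, -0.157, 0.131], [0.609, -0.104, 0.185]]
book_centre 0.68 [181.4, 165.4] 3484 [[0.431, -0.635, 0.002], [0.563, -0.507, 0.044], [0.679, -0.408, 0.047]]
book_centre 0.22 [263.7, 189.9] 6216 [[0.487, -
[... 996 characters left out ...]
.3, 215.7] 4391 [[0.489, -0.094, 0.016], [0.561, -0.013, 0.074], [0.608, 0.067, 0.116]]
box 0.9 [358.9, 234.1] 293 [[0.588, 0.037, 0.002], [0.606, 0.053, 0.034], [0.608, 0.07, 0.071]]
bookend_centre 0.68 [414.2, 189.3] 2448 [[0.486, 0.166, 0.001], [0.545, 0.176, 0.091], [0.593, 0.233, 0.152]]
cup 0.62 [327.8, 276.9] 1986 [[0.66, -0.078, 0.003], [0.692, -0.035, 0.045], [0.736, 0.027, 0.086]]
cup 0.18 [326.3, 214.7] 4264 [[0.491, -0.094, 0.025], [0.561, -0.013, 0.075], [0.608, 0.065, 0.116]]
remote 0.77 [297.8, 185.2] 423 [[0.408, -0.082, 0.01], [0.432, -0.053, 0.018], [0.451, -0.019, 0.022]]
clock 0.61 [231.2, 285.7] 1879 [[0.667, -0.272, 0.01], [0.706, -0.226, 0.083], [0.726, -0.182, 0.087]]
```

View pics/scene0.png

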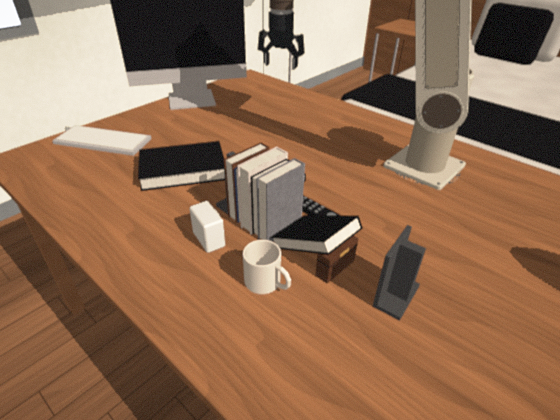

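View pics/side0.png

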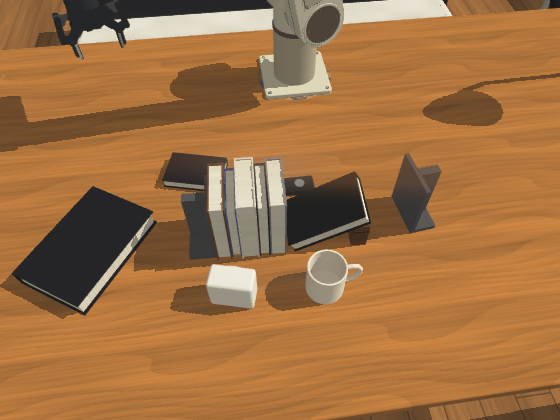

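Both views agree. The toppled black book is at side (328,215), propped on the box (359,234). The loose bookend is at side (414,189). The mug is at (327,277) and the remote sits just behind the book at (298,185). The other black books are look-alikes. Next I'll measure the yaws and planes.

```bash
cat > m.py <<'E'
from h import *
import pickle
A=[]
for n in('scene','side'):
    f=pickle.load(open(n+'0.pkl','rb')); P=world(f); A.append(P)
    def sel(x,y,z): return P[(P[:,0]>x[0])&(P[:,0]<x[1])&(P[:,1]>y[0])&(P[:,1]<y[1])&(P[:,2]>z[0])&(P[:,2]<z[1])]
    def rect(Q,l):
        if len(Q)<20: print(l,len(Q));return
        (c,s,a)=cv2.minAreaRect((Q[:,:2]*1000).astype(np.float32)); print(n,l,len(Q),np.round(c,1),np.round(s,1),round(a,2),'zmed',np.median(Q[:,2]).round(4),'bbox',Q.min(0).round(3),Q.max(0).round(3))
    def plane(Q,l):
        c=np.median(Q,0)
        w=Q
        for _ in range(8):
            c=w.mean(0); nn=np.linalg.svd(w-c,full_matrices=False)[2][2]; d=np.abs((w-c)@nn); w=w[d<max(.0025,np.median(d)*1.5)] 
        print(n,l,len(w),'c',c.round(4),'n',nn.round(4))
    rect(sel((.45,.65),(-.32,-.09),(.165,.2)),'rowtop')
    rect(sel((.45,.65),(-.32,-.09),(.178,.186)),'rowtop182')
    Q=sel((.5,.6),(-.115,-.095),(.13,.175)); 
    if len(Q)>50: plane(Q,'rowend'); 
    rect(sel((.45,.65),(.0,.085),(.068,.076)),'boxtop')
    rect(sel((.45,.65),(.15,.28),(.145,.156)),'bendtop')
    Q=sel((.5,.59),(.15,.19),(.03,.14)); plane(Q,'plate')
    rect(sel((.45,.65),(.15,.28),(.015,.145)),'bend')
    rect(sel((.45,.65),(.18,.28),(.009,.014)),'foot')
    Q=sel((.51,.59),(-.08,.03),(.05,.11)); plane(Q,'bookcover')
    Q=sel((.45,.62),(-.1,.1),(.03,.12)); rect(Q,'book')
    rect(sel((.45,.62),(-.1,.1),(.104,.118)),'book top edge')
    rect(sel((.39,.48),(-.2,.03),(.012,.022)),'remote')
    rect(sel((.64,.76),(-.09,.05),(.03,.09)),'cup')
    rect(sel((.64,.76),(-.29,-.15),(.08,.09)),'clock')
E
python3 m.py
```

```text
scene rowtop 2110 [ 545.8 -181.1] [152.6 128.2] 87.42 zmed 0.1782 bbox [ 0.48  -0.26   0.165] [ 0.613 -0.103  0.188]
scene rowtop182 1036 [ 545.3 -180.2] [151.6 126.9] 87.01 zmed 0.1817 bbox [ 0.481 -0.258  0.178] [ 0.613 -0.103  0.186]
scene rowend 486 c [ 0.5515 -0.107   0.1526] n [-0.0474 -0.9989 -0.0028]
scene boxtop 297 [571.   57.6] [ 58.9 119.4] 57.65 zmed 0.0718 bbox [0.508 0.001 0.068] [0.611 0.074 0.076]
scene bendtop 438 [536.9 197. ] [110.  55.] 6.51 zmed 0.1496 bbox [0.485 0.164 0.145] [0.594 0.225 0.152]
scene plate 247 c [0.5645 0.1833 0.0881] n [ 0.0441 -0.999  -0.0034]
scene bend 1676 [539.2 202.1] [113.1  55.6] 1.56 zmed 0.0859 bbox [0.483 0.173 0.015] [0.596 0.231 0.145]
scene foot 546 [535.9 202.2] [112.7  54.9] 6.22 zmed 0.0119 bbox [0.477 0.181 0.009] [0.594 0.235 0.014]
scene bookcover 555 c [ 0.5512 -0.0148  0.0783] n [-0.0242 -0.4987  0.8665]
scene book 3145 [548.5 -13.2] [173.9 122.7] 87.28 zmed 0.0732 bbox [ 0.487 -0.1    0.03 ] [0.612 0.075 0.119]
scene book top edge 481 [551.5  44.6] [ 31.3 121. ] 86.24 zmed 0.11 bbox [0.491 0.027 0.104] [0.612 0.064 0.11
[... 1000 characters left out ...]
 71.6] 48.82 zmed 0.0116 bbox [0.54  0.181 0.009] [0.594 0.238 0.014]
side bookcover 1336 c [ 0.5515 -0.0149  0.0771] n [-0.0269 -0.4979  0.8668]
side book 4335 [547.2 -11. ] [172.7 125.1] 86.52 zmed 0.0748 bbox [ 0.482 -0.099  0.03 ] [0.612 0.075 0.119]
side book top edge 601 [549.6  44.9] [ 32.5 122.1] 85.84 zmed 0.1109 bbox [0.488 0.027 0.104] [0.611 0.065 0.118]
side remote 429 [428.6 -50.6] [70.9 46.1] 88.95 zmed 0.0181 bbox [ 0.405 -0.086  0.012] [ 0.451 -0.015  0.022]
side cup 1294 [689.9 -28.7] [ 79.9 105.8] 32.79 zmed 0.0644 bbox [ 0.657 -0.08   0.03 ] [0.737 0.035 0.088]
side clock 1069 [ 691.6 -227. ] [89.7 52.3] 74.48 zmed 0.0846 bbox [ 0.657 -0.275  0.08 ] [ 0.726 -0.179  0.089]
```

```bash
cat >> h.py <<'E'
YAW=np.deg2rad(-2.75); O=np.array([.549,-.107,0])
RX=np.array([np.cos(YAW),np.sin(YAW),0]); RY=np.array([-np.sin(YAW),np.cos(YAW),0])
def torow(P): P=np.asarray(P)-O; return np.stack([P@RX,P@RY,P[...,2]],-1)
def pose():
    o=bot.get_obs(); R=Rn.from_euler('xyz',o['ee_rot']).as_matrix(); return o,R
def delta(target,yaw=None):
    "row-frame target TCP -> tool shift"
    o,R=pose(); T=O+target[0]*RX+target[1]*RY+np.array([0,0,target[2]])
    print('t',round(o['time_s'],2),'tcp row',torow(o['ee_pos']).round(4),'yaw rel row deg',np.rad2deg(o['ee_rot'][2]-YAW+np.pi/2).round(2),'F',o['force'].round(1),'w',round(o['width'],4),'delta tool',(R.T@(T-o['ee_pos'])).round(4))
E
python3 - <<'E'
from h import *
import pickle
for n in('scene','side'):
    f=pickle.load(open(n+'0.pkl','rb')); P=torow(world(f))
    S=lambda x,y,z:P[(P[:,0]>x[0])&(P[:,0]<x[1])&(P[:,1]>y[0])&(P[:,1]<y[1])&(P[:,2]>z[0])&(P[:,2]<z[1])]
    Q=S((-.1,.1),(-.16,.01),(.16,.2))
    print(n,'rowmax y',np.percentile(Q[:,1],[98,99.5]))
    for y in np.arange(-.16,0,.008):
        q=Q[(Q[:,1]>y)&(Q[:,1]<y+.008)]
        if len(q)>9: print(round(y,3),len(q),np.percentile(q[:,0],[1,99]).round(4),np.median(q[:,2]).round(4))
    Q=S((-.1,.1),(.0,.2),(.076,.125))
    for y in np.arange(.02,.19,.02):
        q=Q[(Q[:,1]>y)&(Q[:,1]<y+.02)]
        if len(q)>9: print('book',round(y,3),len(q),np.percentile(q[:,0],[.5,99.5]).round(4),q[:,2].max().round(4))
    print('book ymax',np.percentile(Q[:,1],[99,99.8]))
    Q=S((-.1,.1),(.12,.2),(.01,.068)); print('box',np.percentile(Q,[1,99],axis=0).round(4))
E
```

```text
scene rowmax y [0.00105786 0.00154627]
-0.152 113 [-0.0568  0.0602] 0.1761
-0.144 92 [-0.0589  0.0572] 0.1747
-0.136 96 [-0.0594  0.057 ] 0.1747
-0.128 54 [-0.0574  0.0568] 0.1751
-0.12 163 [-0.0594  0.0603] 0.1733
-0.096 157 [-0.0605  0.0631] 0.1834
-0.088 116 [-0.0623  0.0596] 0.1826
-0.08 115 [-0.0629  0.0597] 0.1826
-0.072 100 [-0.0613  0.0602] 0.1827
-0.064 287 [-0.0628  0.0632] 0.1789
-0.056 134 [-0.0551  0.0584] 0.1694
-0.04 38 [-0.0588  0.0618] 0.1814
-0.032 160 [-0.0583  0.0612] 0.1791
-0.024 120 [-0.0598  0.0584] 0.1788
-0.016 120 [-0.0591  0.058 ] 0.1788
-0.008 202 [-0.0609  0.0613] 0.1753
book 0.08 106 [-0.0633  0.0554] 0.0835
book 0.1 212 [-0.0649  0.0552] 0.0948
book 0.12 257 [-0.0649  0.0547] 0.1065
book 0.14 318 [-0.0648  0.0557] 0.1184
book 0.16 595 [-0.0647  0.0548] 0.1191
book ymax [0.17562895 0.17636651]
box [[-0.0478  0.1258  0.0108]
 [ 0.0522  0.1802  0.0673]]
side rowmax y [-0.00042838  0.00165444]
-0.152 110 [-0.0584  0.06  ] 0.1779
-0.144 208 [-0.0585  0.0557] 0.175
-0.136 216 [-0.0609  0.0559] 0.175
-0.128 229 [-0.0593  0.0554] 0.175
-0.12 233 [-0.0591  0.0598] 0.1733
-0.112 179 [-0.0562  0.0517] 0.1622
-0.104 170 [-0.0546  0.0497] 0.162
-0.096 196 [-0.0637  0.0621] 0.184
-0.088 241 [-0.0616  0.0588] 0.183
-0.08 231 [-0.0616  0.0591] 0.1829
-0.072 234 [-0.0619  0.0597] 0.1829
-0.064 237 [-0.0632  0.0622] 0.1836
-0.056 201 [-0.0569  0.0609] 0.1704
-0.048 198 [-0.0568  0.0538] 0.1693
-0.04 196 [-0.057   0.0563] 0.1699
-0.032 230 [-0.0612  0.0612] 0.1796
-0.024 219 [-0.0598  0.0571] 0.1794
-0.016 218 [-0.059   0.0568] 0.179
-0.008 225 [-0.0606  0.0589] 0.1791
book 0.08 236 [-0.0654  0.0544] 0.0845
book 0.1 490 [-0.0655  0.0549] 0.0957
book 0.12 524 [-0.0671  0.0537] 0.1077
book 0.14 579 [-0.0662  0.0543] 0.1184
book 0.16 281 [-0.0653  0.054 ] 0.1193
book ymax [0.17679242 0.17815307]
box [[0.0276 0.1215 0.0105]
 [0.0537 0.1809 0.0677]]
```

>>> carry_out:
  rows:
    - [0,-0.005,0,-8.39]
    - [0,-0.005,0,-8.39]
    - [0,-0.005,0,-8.39]
    - [0,-0.005,0,-8.39]
    - [0,-0.005,0,-8.39]
    - [0,-0.005,0,-8.39]
    - [0,-0.005,0,-8.39]
    - [0,-0.005,0,-8.39]
    - [0,0,0,0]
  claw: -1
  newtons: 30

```text
time_s: 1.7
ee_pos: [0.1724, -0.4697, 0.289]
ee_rot: [-1.57, -0.001, -1.619]
force: [-0.0, -1.1, -0.8]
width: -0.0003
```

```bash
python3 -c "
from h import *
delta((-.115,.094,.25))"
```

```text
t 1.7 tcp row [-0.3587 -0.3804  0.289 ] yaw rel row deg 0.01 F [-0.  -1.1 -0.8] w -0.0003 delta tool [-0.4744  0.0385  0.2438]
```

>>> carry_out:
  rows:
    - [-0.04,0,0.0203]
    - [-0.04,0,0.0203]

```text
validation failed for argument at $.ro...
```

>>> carry_out:
  rows:
    - [-0.04,0,0.02,0]
    - [-0.04,0,0.02,0]
    - [-0.04,0,0.02,0]
    - [-0.04,0,0.02,0]
    - [-0.04,0,0.02,0]
    - [-0.04,0,0.02,0]
    - [-0.04,0,0.02,0]
    - [-0.04,0,0.02,0]
    - [-0.04,0,0.02,0]
    - [-0.04,0.02,0.02,0]
    - [-0.04,0.02,0.02,0]
    - [-0.034,0,0.024,0]

```text
time_s: 2.9
ee_pos: [0.4369, -0.0053, 0.2457]
ee_rot: [-1.576, -0.0, -1.621]
force: [-0.5, -0.4, 0.4]
width: 0.0002
```

```bash
python3 -c "
from h import *
delta((-.115,.094,.25))"
```

```text
t 2.9 tcp row [-0.1168  0.0962  0.2457] yaw rel row deg -0.11 F [-0.5 -0.4  0.4] w 0.0002 delta tool [ 0.0022 -0.0044  0.0018]
```

>>> carry_out:
  rows:
    - [0.002,0.03,0,0]
    - [0,0.03,0,0]
    - [0,0.03,0,0]
    - [0,0.03,0,0]
    - [0,0.03,0,0]
    - [0,0.026,0,0]
    - [0,0,0.01,0]
    - [0,0,0.01,0]
    - [0,0,0.005,0]
    - [0,0,0,0]
    - [0,0,0,0]

```text
time_s: 4.0
ee_pos: [0.4644, -0.0107, 0.0733]
ee_rot: [-1.569, 0.0, -1.619]
force: [-1.1, 0.2, 0.6]
width: -0.0002
```

```bash
python3 -c "
from h import *
delta((-.075,.094,.067))
f=bot.grab_frame('side');save(f,'s1')
f=bot.grab_frame('scene');save(f,'s2')"
```

```text
t 4.0 tcp row [-0.0891  0.0921  0.0733] yaw rel row deg 0.0 F [-1.1  0.2  0.6] w -0.0002 delta tool [-0.0019  0.0064  0.0141]
```

View pics/s1.png

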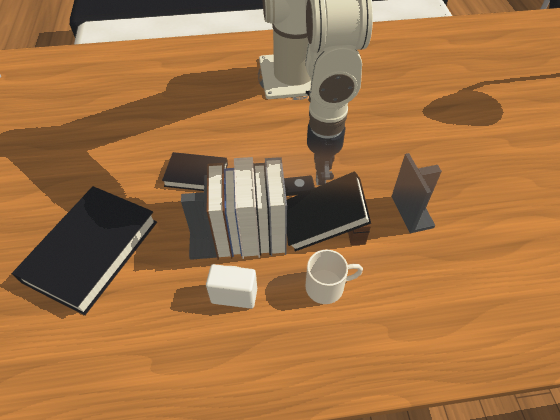

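The closed fingers stand at the spine, about (325,178), clear of the remote. I'll nudge the book +x gently.

>>> carry_out:
  rows:
    - [0,0.003,0.002,0]
    - [0,0,0.002,0]
    - [0,0,0.002,0]
    - [0,0,0.002,0]
    - [0,0,0,0]
    - [0,0,0,0]

```text
time_s: 4.7
ee_pos: [0.4714, -0.0111, 0.0693]
ee_rot: [-1.571, 0.0, -1.618]
force: [0.2, 0.4, 0.1]
width: -0.0
```

```bash
cat > bx.py <<'E'
from h import *
import sys
for n in('side',):
    f=bot.grab_frame(n); save(f,sys.argv[1]); P=torow(world(f))
    Q=P[(P[:,1]>.06)&(P[:,1]<.17)&(abs(P[:,0])<.1)]
    z=(Q[:,1]-.024)*.577+.0  # lower cover line
    h=(Q[:,2]*np.sin(np.pi/3)-(Q[:,1]-.022)*np.cos(np.pi/3)) # height over lower cover
    Q=Q[(h>.025)&(h<.037)&(Q[:,2]<.125)]
    for y in np.arange(.06,.17,.02):
        q=Q[(Q[:,1]>y)&(Q[:,1]<y+.02)]
        if len(q)>9: print('book',round(y,3),len(q),np.percentile(q[:,0],[.5,99.5]).round(4))
delta((-.075,.094,.067))
E
python3 bx.py s3
```

```text
book 0.06 449 [-0.0644  0.054 ]
book 0.08 484 [-0.0871  0.054 ]
book 0.1 467 [-0.0631  0.0544]
book 0.12 489 [-0.0659  0.0542]
book 0.14 501 [-0.0661  0.0542]
book 0.16 80 [-0.0657  0.0539]
t 4.75 tcp row [-0.0822  0.0921  0.0692] yaw rel row deg 0.03 F [0.1 0.1 0.2] w 0.0005 delta tool [-0.0019  0.0022  0.0072]
```

>>> carry_out:
  rows:
    - [0,0,0.002,0]
    - [0,0,0.002,0]
    - [0,0,0.001,0]
    - [0,0,0.001,0]
    - [0,0,0.001,0]
    - [0,0,0,0]
    - [0,0,0,0]

```text
time_s: 5.45
ee_pos: [0.4782, -0.0116, 0.0692]
ee_rot: [-1.571, -0.0, -1.618]
force: [-3.2, -1.0, 1.2]
width: -0.0001
```

```bash
python3 bx.py s4
```

```text
book 0.06 461 [-0.062   0.0575]
book 0.08 475 [-0.07    0.0582]
book 0.1 457 [-0.0564  0.0587]
book 0.12 495 [-0.0612  0.0589]
book 0.14 506 [-0.0614  0.0591]
book 0.16 61 [-0.0604  0.0578]
t 5.5 tcp row [-0.0753  0.0919  0.0692] yaw rel row deg 0.01 F [-3.5 -0.4  1. ] w 0.0 delta tool [-0.0021  0.0022  0.0003]
```

>>> carry_out:
  rows:
    - [0,0,-0.02,0]
    - [0,0,-0.015,0]
    - [0,-0.04,0,0]
    - [0,-0.04,0,0]
    - [0,-0.04,0,0]
    - [0,-0.04,0,0]
    - [-0.03,-0.04,0.03,0]
    - [-0.03,0,0.03,0]
    - [-0.03,0,0.03,0]
    - [-0.023,0,0.02,0]
    - [0,0,0,0]
  claw: 0.4

```text
time_s: 6.6
ee_pos: [0.5575, 0.097, 0.263]
ee_rot: [-1.568, 0.002, -1.615]
force: [-0.3, -0.4, -0.4]
width: 0.0597
```

```bash
cat > tip.py <<'E'
from h import *
import sys
print(bot.tip_reach)
o=bot.get_obs()
for n in('side','scene'):
    f=bot.grab_frame(n); save(f,sys.argv[1]+n); P=world(f); t=P-o['ee_pos']
    q=t[(abs(t[:,0])<.08)&(abs(t[:,1])<.03)&(t[:,2]<.03)&(t[:,2]>-.05)]
    print(n,len(q),np.percentile(q,[1,99],axis=0).round(4).tolist() if len(q) else '')
delta((-.001,.205,.27))
E
python3 tip.py s5
```

```text
0.017
side 301 [[-0.0371, -0.0101, -0.0118], [0.0441, 0.011, 0.0281]]
scene 439 [[-0.0374, -0.01, -0.0113], [0.0436, 0.0122, 0.0289]]
t 6.7 tcp row [-0.0038  0.2015  0.2632] yaw rel row deg 0.1 F [-1.4 -0.9 -0.6] w 0.0595 delta tool [-0.0035 -0.0068  0.0028]
```

View pics/s5scene.png

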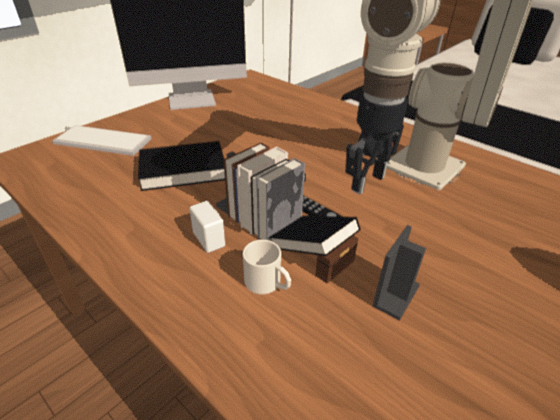

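Tips sit about 12 mm below the TCP at this opening. Descend behind the book's top corner.

>>> carry_out:
  rows:
    - [-0.004,0.03,0.002,0]
    - [0,0.03,0,0]
    - [0,0.03,0,0]
    - [0,0.03,0,0]
    - [0,0.03,0,0]
    - [0,0.015,0,0]
    - [0,0.008,0,0]
    - [0,0,0,0]
    - [0,0,0,0]

```text
time_s: 7.6
ee_pos: [0.557, 0.0974, 0.0918]
ee_rot: [-1.569, 0.0, -1.619]
force: [1.0, 0.7, 0.7]
width: 0.0598
```

```bash
python3 tip.py s6
```

```text
0.017
side 210 [[-0.0562, -0.0299, -0.0433], [0.0508, 0.0079, 0.0278]]
scene 425 [[-0.0479, -0.0296, -0.0491], [0.0508, 0.0137, 0.0281]]
t 7.7 tcp row [-0.0014  0.2049  0.0922] yaw rel row deg 0.01 F [0.2 0.7 0.7] w 0.06 delta tool [-0.0002 -0.1778  0.0009]
```

View pics/s6scene.png

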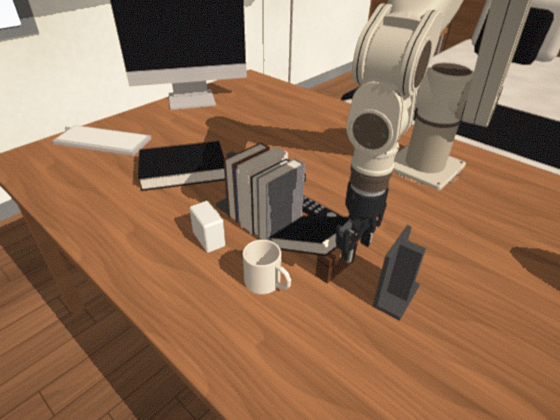

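Fingers are lowered between the book's edge and the bookend, near (350,245). Approach the edge and start to push.

>>> carry_out:
  rows:
    - [0.008,0.002,0,0]
    - [0.006,0.002,0,0]
    - [0.005,0,0,0]
    - [0.003,0,0,0]
    - [0.003,0,0,0]
    - [0.003,0,0,0]
    - [0,0,0,0]
    - [0,0,0,0]

```text
time_s: 8.5
ee_pos: [0.5547, 0.0748, 0.0873]
ee_rot: [-1.572, 0.011, -1.615]
force: [-3.9, 14.4, 3.3]
width: 0.0597
```

```bash
python3 -c "
from h import *
f=bot.grab_frame('side');save(f,'s7')
delta((-.001,.1695,.114))"
```

```text
t 8.55 tcp row [-0.0031  0.1818  0.0873] yaw rel row deg 0.2 F [-3.4 14.   3.3] w 0.06 delta tool [ 0.0121 -0.0268  0.002 ]
```

View pics/s7.png

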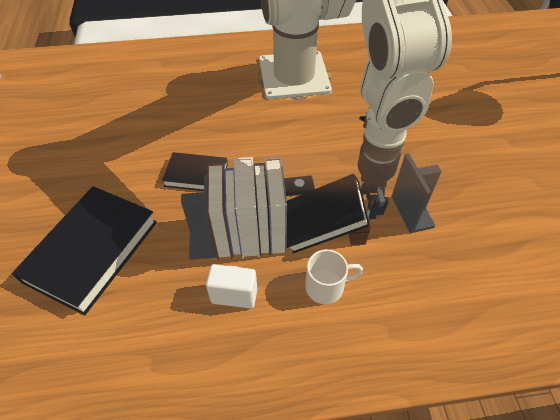

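>>> carry_out:
  rows:
    - [0.001,-0.004,0,0]
    - [0.002,-0.004,0,0]
    - [0.002,-0.004,0,0]
    - [0.002,-0.004,0,0]
    - [0,0,0,0]

```text
time_s: 9.05
ee_pos: [0.555, 0.0669, 0.1041]
ee_rot: [-1.57, 0.009, -1.616]
force: [-2.6, 12.3, 4.1]
width: 0.0596
```

```bash
python3 -c "
from h import *
f=bot.grab_frame('scene');save(f,'s8')
P=torow(world(f)); q=P[(abs(P[:,0])<.1)&(P[:,1]>.03)&(P[:,1]<.168)&(P[:,2]>.05)]
for y in np.arange(.03,.16,.015):
  r=q[(q[:,1]>y)&(q[:,1]<y+.015)&(q[:,0]>.045)]; print(round(y,3),len(r), np.percentile(r[:,2],95).round(3) if len(r) else '')
delta((-.001,.1695,.114))"
```

```text
0.03 12 0.057
0.045 32 0.068
0.06 52 0.079
0.075 74 0.089
0.09 82 0.099
0.105 92 0.11
0.12 92 0.121
0.135 357 0.509
0.15 213 0.499
t 9.1 tcp row [-0.0025  0.1741  0.1039] yaw rel row deg 0.18 F [-2.1 12.7  4.6] w 0.0593 delta tool [ 0.0046 -0.0101  0.0015]
```

View pics/s8.png

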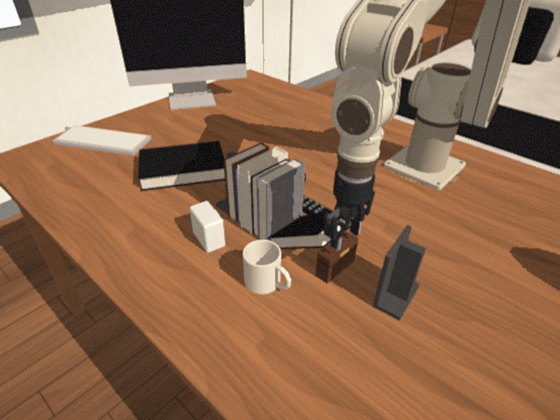

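The book is rising, now about 35° from the desk. Continue along the arc.

>>> carry_out:
  rows:
    - [0.0025,-0.005,0.0005,0]
    - [0.0025,-0.005,0.0005,0]
    - [0.0035,-0.0045,0.0005,0]
    - [0.0035,-0.0045,0,0]
    - [0.0035,-0.0045,0,0]
    - [0.0035,-0.0045,0,0]
    - [0.004,-0.004,0,0]
    - [0,0,0,0]

```text
time_s: 9.9
ee_pos: [0.5557, 0.0422, 0.1365]
ee_rot: [-1.569, 0.006, -1.617]
force: [-2.1, 8.9, 6.0]
width: 0.0598
```

```bash
cat > st.py <<'E'
from h import *
import sys
f=bot.grab_frame('scene');save(f,sys.argv[1])
P=torow(world(f)); q=P[(abs(P[:,0])<.1)&(P[:,1]>.01)&(P[:,1]<.168)&(P[:,2]>.05)&(P[:,2]<.21)]
for y in np.arange(.015,.16,.015):
  r=q[(q[:,1]>y)&(q[:,1]<y+.015)&(q[:,0]>.045)]; 
  if len(r)>4: print(round(y,3),len(r), np.percentile(r[:,2],95).round(3), 'xmax',np.percentile(r[:,0],98).round(4))
delta((0,0,.1))
E
python3 st.py s9
```

```text
0.03 24 0.067 xmax 0.0624
0.045 56 0.083 xmax 0.0628
0.06 84 0.102 xmax 0.0627
0.075 93 0.122 xmax 0.0637
0.09 95 0.137 xmax 0.063
0.105 124 0.158 xmax 0.0626
0.12 93 0.149 xmax 0.0628
0.135 114 0.206 xmax 0.0664
0.15 175 0.207 xmax 0.0656
t 9.95 tcp row [-0.0006  0.1495  0.1363] yaw rel row deg 0.11 F [-1.6  8.5  7.1] w 0.0597 delta tool [0.1497 0.0354 0.0003]
```

View pics/s9.png

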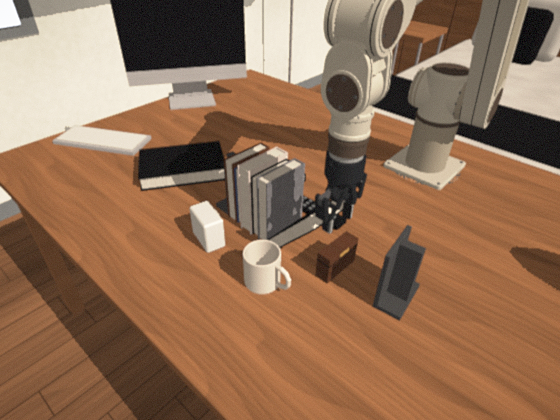

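>>> carry_out:
  rows:
    - [0.005,-0.0045,-0.0005,0]
    - [0.005,-0.0045,-0.0005,0]
    - [0.005,-0.0045,-0.0005,0]
    - [0.005,-0.004,-0.0005,0]
    - [0.005,-0.003,-0.0005,0]
    - [0.005,-0.003,0,0]
    - [0.005,-0.0025,0,0]
    - [0.005,-0.0025,0,0]
    - [0.005,-0.0025,0,0]
    - [0,0,0,0]

```text
time_s: 10.95
ee_pos: [0.5501, -0.0062, 0.1655]
ee_rot: [-1.572, -0.001, -1.62]
force: [-0.1, 1.0, -0.7]
width: 0.0597
```

```bash
python3 st.py s10
```

```text
0.015 42 0.085 xmax 0.0623
0.03 115 0.121 xmax 0.0615
0.045 202 0.162 xmax 0.0622
0.06 204 0.177 xmax 0.0618
0.075 111 0.171 xmax 0.0616
0.09 32 0.209 xmax 0.0605
0.105 25 0.209 xmax 0.0599
0.135 18 0.072 xmax 0.0514
0.15 55 0.073 xmax 0.0518
t 11.0 tcp row [-0.0038  0.1011  0.1653] yaw rel row deg -0.03 F [ 0.7  0.8 -0.3] w 0.0597 delta tool [0.1011 0.0654 0.0039]
```

View pics/s10.png

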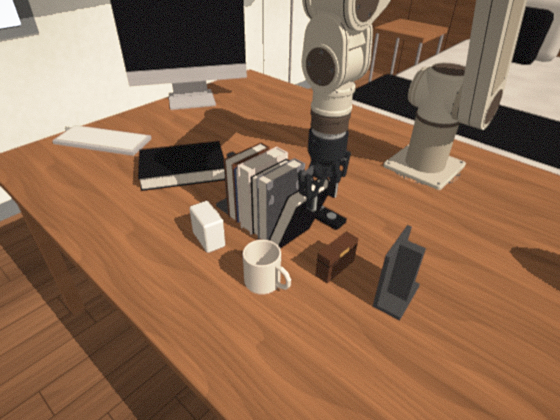

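>>> carry_out:
  rows:
    - [0.005,-0.002,0,0]
    - [0.005,-0.002,0,0]
    - [0.005,-0.002,0,0]
    - [0.005,-0.002,0,0]
    - [0.005,-0.0015,0,0]
    - [0.005,-0.0015,0,0]
    - [0.005,-0.001,0,0]
    - [0.005,-0.001,0,0]
    - [0.005,0,0,0]
    - [0.004,0,0,0]
    - [0.004,0,0,0]
    - [0.004,0,0,0]

```text
time_s: 12.2
ee_pos: [0.5477, -0.0624, 0.1785]
ee_rot: [-1.571, -0.0, -1.618]
force: [-0.4, 0.5, 0.8]
width: 0.0598
```

```bash
python3 st.py s11
```

```text
0.015 172 0.177 xmax 0.0611
0.03 269 0.176 xmax 0.0621
0.135 16 0.073 xmax 0.0516
0.15 56 0.073 xmax 0.0525
t 12.25 tcp row [-0.0034  0.044   0.1785] yaw rel row deg -0.0 F [-0.1 -0.2  0. ] w 0.0599 delta tool [0.044  0.0786 0.0034]
```

View pics/s11.png

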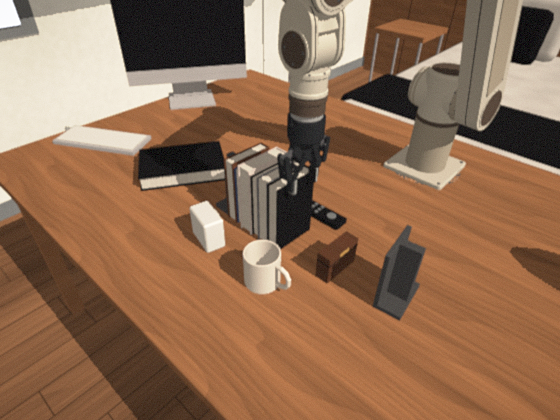

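Upright, with its black cover at about (293,205). Press gently here, then lower on the cover, so it sits flat.

>>> carry_out:
  rows:
    - [-0.01,0,0,0]
    - [-0.005,0.02,0,0]
    - [0,0.02,0.002,0]
    - [0.005,0,0,0]
    - [0.005,0,0,0]
    - [0.003,0,0,0]
    - [0.002,0,0,0]
    - [0.002,0,0,0]
    - [0.001,0,0,0]
    - [0.001,0,0,0]
    - [0,0,0,0]

```text
time_s: 13.35
ee_pos: [0.5506, -0.0618, 0.14]
ee_rot: [-1.568, 0.009, -1.617]
force: [1.0, 14.3, 2.5]
width: 0.0599
```

```bash
cat > up.py <<'E'
from h import *
import sys
for n in ('scene','side'):
    f=bot.grab_frame(n);save(f,sys.argv[1]+n)
    P=torow(world(f)); q=P[(abs(P[:,0])<.1)&(P[:,1]>.003)&(P[:,1]<.05)&(P[:,2]>.172)&(P[:,2]<.187)]
    if len(q)>20:
        print(n,len(q),np.percentile(q,[1,50,99],axis=0).round(4).tolist(), cv2.minAreaRect((q[:,:2]*1000).astype(np.float32)))
        r=q[q[:,1]<.03]; print(' lean fit z~x,y',np.linalg.lstsq(np.c_[r[:,:2],np.ones(len(r))],r[:,2],rcond=None)[0].round(3))
    c=P[(abs(P[:,0])<.058)&(P[:,1]>.02)&(P[:,1]<.05)&(P[:,2]>.01)&(P[:,2]<.17)]
    if len(c)>50:
        m=np.median(c[:,1]); c=c[abs(c[:,1]-m)<.008]; k=np.linalg.lstsq(np.c_[c[:,0],c[:,2],np.ones(len(c))],c[:,1],rcond=None)[0]; print(n,'cover y=ax+bz+c',k.round(4),len(c))
delta((0,0.044,.1))
E
python3 up.py s12
```

```text
scene 147 [[-0.06, 0.0031, 0.1721], [0.052, 0.0315, 0.1774], [0.0621, 0.049, 0.1866]] ((0.5909805297851562, 27.767602920532227), (46.5791130065918, 124.35917663574219), 88.23855590820312)
 lean fit z~x,y [-0.032 -0.067  0.179]
scene cover y=ax+bz+c [-0.003   0.004   0.0319] 1410
side 763 [[-0.057, 0.0032, 0.1735], [0.0111, 0.0184, 0.1776], [0.0607, 0.0465, 0.1855]] ((0.4827003479003906, 26.469520568847656), (46.902679443359375, 123.21263122558594), 89.98473358154297)
 lean fit z~x,y [-0.007 -0.063  0.178]
side cover y=ax+bz+c [ 0.081  -0.0007  0.0215] 246
t 13.45 tcp row [-0.0006  0.0453  0.14  ] yaw rel row deg 0.11 F [ 0.1 14.   2.9] w 0.0597 delta tool [0.0016 0.04   0.0005]
```

The book stands flat: cover plane at y=32 mm, yaw under 0.3°, centred within about 1 mm. Now the bookend.

>>> carry_out:
  rows:
    - [-0.01,0,0,0]
    - [-0.015,0,0,0]
    - [-0.02,-0.03,0,0]
    - [-0.03,-0.04,0,0]
    - [-0.04,-0.04,0,0]
    - [-0.04,-0.01,-0.005,-3.1]
    - [-0.04,0,-0.01,-3.1]
    - [-0.04,0,-0.01,-3.05]
    - [-0.025,0,0,0]
    - [0,0,0,0]
    - [0,0,0,0]

```text
time_s: 14.55
ee_pos: [0.526, 0.1889, 0.254]
ee_rot: [-1.571, -0.001, -1.455]
force: [-0.6, -0.8, -0.2]
width: 0.0598
```

```bash
python3 up.py s13
python3 - <<'E'
from h import *
delta((-.0276,.3082,.138))
o=bot.get_obs()
f=bot.grab_frame('wrist');save(f,'w13')
E
```

```text
scene 510 [[-0.0581, 0.0032, 0.1722], [0.0045, 0.0194, 0.1769], [0.0607, 0.0338, 0.1814]] ((1.8193397521972656, 18.7342586517334), (121.4271469116211, 31.351343154907227), 0.08298797160387039)
 lean fit z~x,y [-0.009 -0.01   0.177]
scene cover y=ax+bz+c [0.0004 0.0008 0.0321] 1774
side 789 [[-0.0596, 0.0032, 0.1736], [0.0032, 0.019, 0.1774], [0.0591, 0.0342, 0.1819]] ((0.06624603271484375, 18.859386444091797), (31.634862899780273, 122.52112579345703), 89.97559356689453)
 lean fit z~x,y [-0.009 -0.052  0.178]
side cover y=ax+bz+c [ 0.2646 -0.0022  0.0113] 244
t 14.65 tcp row [-0.0367  0.2932  0.254 ] yaw rel row deg 9.22 F [ 1.2 -0.1  0.3] w 0.06 delta tool [ 0.2518  0.1541 -0.0037]
t 14.65 tcp row [-0.0367  0.2932  0.254 ] yaw rel row deg 9.22 F [ 1.2 -0.1  0.3] w 0.06 delta tool [-0.0134  0.116   0.0114]
```

View pics/w13.png

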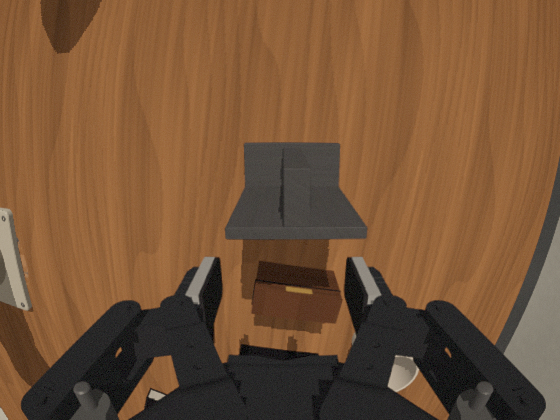

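View pics/s13side.png

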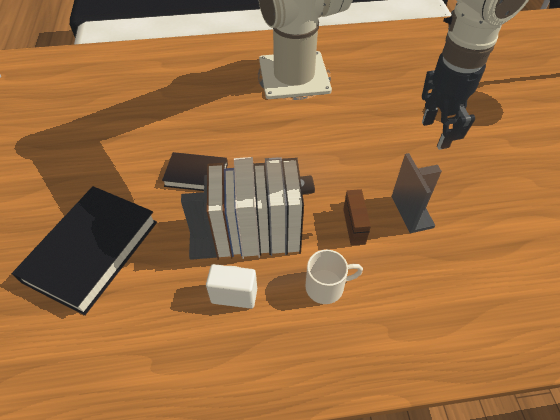

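The book stands flush at side (293,205), x centre within 1–2 mm. In the wrist view the bookend plate is square to the jaws and the rib is at about (296,195). Go down and grip.

>>> carry_out:
  rows:
    - [-0.007,0,0.006,0]
    - [-0.0065,0,0.0055,0]
    - [0,0.02,0,0]
    - [0,0.03,0,0]
    - [0,0,0,0]
    - [0,0,0,0]

```text
time_s: 15.3
ee_pos: [0.5361, 0.2031, 0.2037]
ee_rot: [-1.572, -0.0, -1.457]
force: [0.7, 0.0, 0.3]
width: 0.0595
```

Run:
```python
from h import *
delta((-.0276,.3082,.138))
f=bot.grab_frame('wrist');save(f,'w14')
f=bot.grab_frame('side');save(f,'s14')
P=world(f); q=P[(P[:,0]>.45)&(P[:,0]<.65)&(P[:,1]>.15)&(P[:,1]<.25)&(P[:,2]>.146)&(P[:,2]<.155)]
r=cv2.minAreaRect((q[:,:2]*1000).astype(np.float32));print(r)
```

```text
t 15.3 tcp row [-0.0277  0.3091  0.2037] yaw rel row deg 9.26 F [0.7 0.  0.3] w 0.0595 delta tool [0.0009 0.0657 0.0001]
((535.9530029296875, 198.91949462890625), (112.13245391845703, 57.34292221069336), 7.292050361633301)
```

View pics/w14.png

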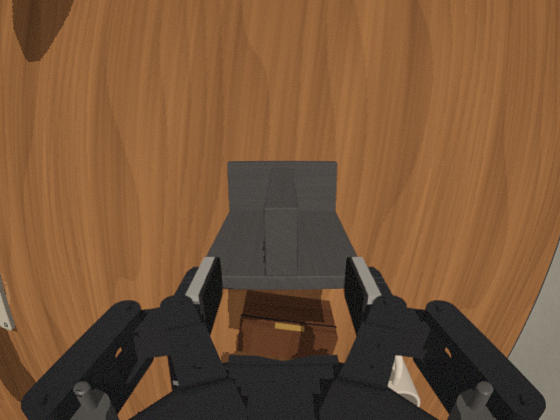

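Rib is centred between the jaws (282 px). Descend and close.

>>> carry_out:
  rows:
    - [0,0.025,0,0]
    - [0,0.025,0,0]
    - [0,0.015,0,0]
    - [0,0,0,0]
    - [0,0,0,0]

```text
time_s: 15.9
ee_pos: [0.5371, 0.2034, 0.1405]
ee_rot: [-1.569, 0.001, -1.457]
force: [-0.5, -0.2, 1.0]
width: 0.06
```

>>> carry_out:
  rows:
    - [0,0,0,0]
    - [0,0,0,0]
    - [0,0,0,0]
    - [0,0,0,0]
    - [0,0,0,0]
    - [0,0,0,0]
    - [0,0,0,0]
    - [0,0,0,0]
  claw: -1
  newtons: 60

```text
time_s: 16.7
ee_pos: [0.5362, 0.2034, 0.14]
ee_rot: [-1.57, 0.001, -1.457]
force: [-2.6, -0.2, 5.6]
width: 0.0192
```

>>> carry_out:
  rows:
    - [0,-0.015,0,0]
    - [0,-0.025,0,0]
    - [0,-0.025,0,0]
    - [0,-0.025,0,0]
    - [0,-0.02,0,3.1]
    - [0.01,0,0,3.1]
    - [0.02,0,0.01,3.05]
    - [0.03,0,0.01,0]
    - [0.03,0,0.007,0]
    - [0.03,0,0,0]
    - [0,0,0,0]
    - [0,0,0,0]

```text
time_s: 17.9
ee_pos: [0.559, 0.0817, 0.2476]
ee_rot: [-1.573, 0.0, -1.62]
force: [0.7, -0.6, -5.0]
width: 0.0189
```

```bash
cat > be.py <<'E'
from h import *
import sys
o,R=pose(); T=torow(o['ee_pos'])
for n in ('side','scene'):
    f=bot.grab_frame(n);save(f,sys.argv[1]+n)
    P=torow(world(f))-T
    low=P[(abs(P[:,0])<.075)&(P[:,1]>-.045)&(P[:,1]<.05)&(P[:,2]>-.15)&(P[:,2]<-.02)]
    print(n,len(low),np.percentile(low,[1,99],axis=0).round(4).tolist())
    fr=low[(low[:,1]<-.026)&(low[:,1]>-.042)&(abs(low[:,0])<.05)]
    if len(fr)>60:
        k=np.linalg.lstsq(np.c_[fr[:,0],fr[:,2],np.ones(len(fr))],fr[:,1],rcond=None)[0]; print('  face y=ax+bz+c rel TCP',k.round(4),np.median(fr[:,1]).round(4),len(fr))
    tp=P[(abs(P[:,0])<.075)&(P[:,1]>-.045)&(P[:,1]<-.02)&(P[:,2]>-.1)&(P[:,2]<.025)]
    print('  plate x',np.percentile(tp[:,0],[1,99]).round(4),'y',np.percentile(tp[:,1],[1,99]).round(4),'z',np.percentile(tp[:,2],[1,95,99]).round(4))
delta((0,.065,.24))
E
python3 be.py s15
```

```text
side 1786 [[-0.0523, -0.0326, -0.1379], [0.0549, 0.026, -0.022]]
  face y=ax+bz+c rel TCP [-0.0013  0.0033 -0.0316] -0.0319 696
  plate x [-0.0534  0.0553] y [-0.0326 -0.0218] z [-0.0983  0.0109  0.0122]
scene 2481 [[-0.0505, -0.0316, -0.1377], [0.0556, 0.0267, -0.0216]]
  plate x [-0.0238  0.0564] y [-0.0325 -0.0205] z [-0.099   0.0099  0.0111]
t 18.0 tcp row [0.0011 0.1902 0.2481] yaw rel row deg 0.05 F [-0.1 -0.3 -4.7] w 0.0193 delta tool [ 0.1252  0.0081 -0.0012]
```

View pics/s15side.png

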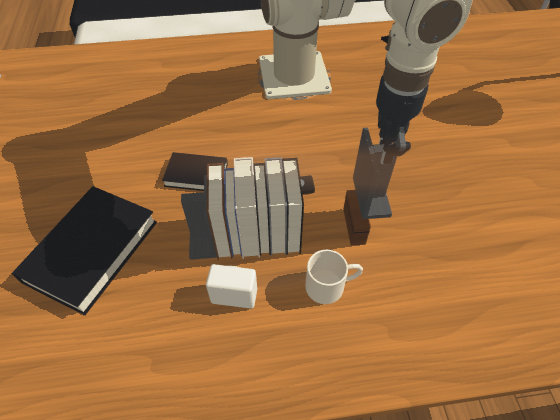

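View pics/s15scene.png

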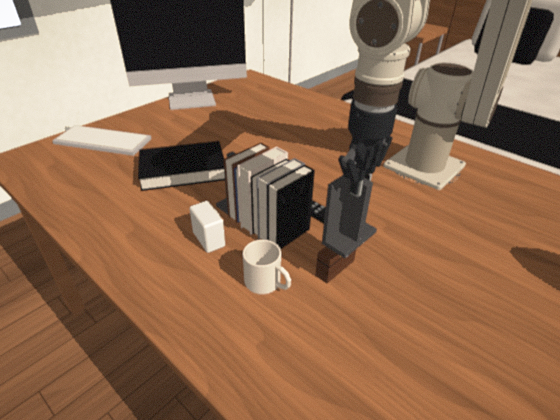

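The bookend hangs square in the grip, 32 mm from face to TCP. Carry it over to 8 mm short of the book, then lower.

>>> carry_out:
  rows:
    - [0.02,0,0,0]
    - [0.03,0,0,0]
    - [0.03,0,0,0]
    - [0.025,0,0,0]
    - [0.012,0,0,0]
    - [0,0.015,0,0]
    - [0,0.025,0,0]
    - [0,0.025,0,0]
    - [0,0.02,0,0]
    - [0,0.01,0,0]
    - [0,0,0,0]
    - [0,0,0,0]

```text
time_s: 19.2
ee_pos: [0.5546, -0.0338, 0.1546]
ee_rot: [-1.57, 0.0, -1.617]
force: [0.3, 0.1, -5.2]
width: 0.0193
```

```bash
python3 be.py s16
```

```text
side 1286 [[-0.0056, -0.0442, -0.1392], [0.0582, 0.0274, -0.0221]]
  face y=ax+bz+c rel TCP [-0.0001 -0.0009 -0.0316] -0.0316 106
  plate x [-0.0527  0.0588] y [-0.0449 -0.0216] z [-0.0961  0.0234  0.0248]
scene 2073 [[-0.0499, -0.0426, -0.1378], [0.0588, 0.0266, -0.0218]]
  plate x [0.0091 0.0599] y [-0.0441 -0.021 ] z [-0.0991  0.0161  0.0229]
t 19.3 tcp row [0.0027 0.073  0.1554] yaw rel row deg 0.05 F [ 1.  -0.8 -5.2] w 0.019 delta tool [ 0.008  -0.0846 -0.0024]
```

View pics/s16side.png

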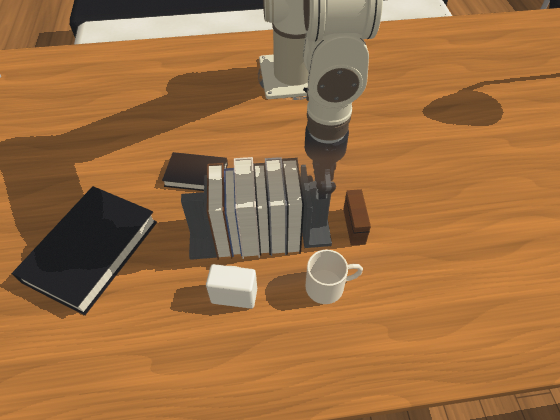

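>>> carry_out:
  rows:
    - [0,0.006,-0.001,0]
    - [0,0.005,-0.001,0]
    - [0,0.002,0,0]
    - [0,0.001,0,0]
    - [0,0.001,0,0]
    - [0,0,0,0]
    - [0,0,0,0]

```text
time_s: 20.0
ee_pos: [0.5514, -0.0343, 0.1402]
ee_rot: [-1.571, 0.0, -1.618]
force: [-5.4, -0.4, 3.8]
width: 0.019
```

Touched down. Slide it to the book.

>>> carry_out:
  rows:
    - [0.002,-0.0005,0,0]
    - [0.002,0,0,0]
    - [0.002,0,0,0]
    - [0.001,0,0,0]
    - [0.001,0,0,0]
    - [0.001,0,0,0]
    - [0.001,0,0,0]
    - [0,0,0,0]
    - [0,0,0,0]

```text
time_s: 20.9
ee_pos: [0.5523, -0.041, 0.1402]
ee_rot: [-1.569, 0.007, -1.616]
force: [-1.6, 11.0, 4.5]
width: 0.0188
```

```bash
python3 be.py s17
```

```text
side 1753 [[-0.0587, -0.044, -0.1428], [0.0723, 0.0493, -0.0231]]
  plate x [-0.0508  0.0611] y [-0.0448 -0.0215] z [-0.0984  0.0129  0.0222]
scene 2458 [[-0.0709, -0.042, -0.1424], [0.072, 0.047, -0.0218]]
  plate x [0.009  0.0615] y [-0.0443 -0.0207] z [-0.0984  0.0159  0.0228]
t 21.0 tcp row [1.000e-04 6.610e-02 1.401e-01] yaw rel row deg 0.14 F [-1.1 11.7  3.6] w 0.0192 delta tool [ 0.0004 -0.0999  0.    ]
```

>>> carry_out:
  rows:
    - [0.001,0,0,0]
    - [0.001,0,0,0]
    - [0.001,0,0,0]
    - [0,0,0,0]
    - [0,0,0,0]

```text
time_s: 21.5
ee_pos: [0.5523, -0.0411, 0.1402]
ee_rot: [-1.569, 0.013, -1.615]
force: [-0.5, 20.9, 3.9]
width: 0.0191
```

```bash
python3 be.py s18; python3 up.py s18b
```

```text
side 1742 [[-0.0573, -0.0438, -0.143], [0.0729, 0.0493, -0.0238]]
  plate x [-0.05    0.0607] y [-0.0448 -0.0212] z [-0.0973  0.0133  0.0215]
scene 2452 [[-0.071, -0.0424, -0.1421], [0.0719, 0.0473, -0.0219]]
  plate x [0.0089 0.0615] y [-0.0436 -0.0209] z [-0.0982  0.0164  0.0232]
t 21.6 tcp row [0.0002 0.066  0.1402] yaw rel row deg 0.25 F [-0.6 20.   4.2] w 0.0191 delta tool [-0.0002 -0.0998  0.    ]
scene 194 [[-0.0129, 0.0031, 0.1722], [0.0396, 0.013, 0.1768], [0.0613, 0.033, 0.181]] ((23.488201141357422, 17.831993103027344), (77.8171157836914, 30.03067970275879), 0.6716375350952148)
 lean fit z~x,y [-0.017  0.005  0.177]
scene cover y=ax+bz+c [-0.0807 -0.0183  0.0466] 912
side 783 [[-0.0577, 0.0034, 0.1733], [0.0027, 0.0189, 0.1774], [0.0593, 0.0342, 0.182]] ((0.14793014526367188, 18.73957633972168), (31.436386108398438, 121.47328186035156), 89.93759155273438)
 lean fit z~x,y [-0.008 -0.049  0.178]
side cover y=ax+bz+c [-0.0337  0.0018  0.0407] 339
t 21.7 tcp row [0.0002 0.066  0.1402] yaw rel row deg 0.25 F [-0.9 20.1  3.6] w 0.0186 delta tool [ 0.0225  0.0399 -0.0003]
```

View pics/s18scene.png

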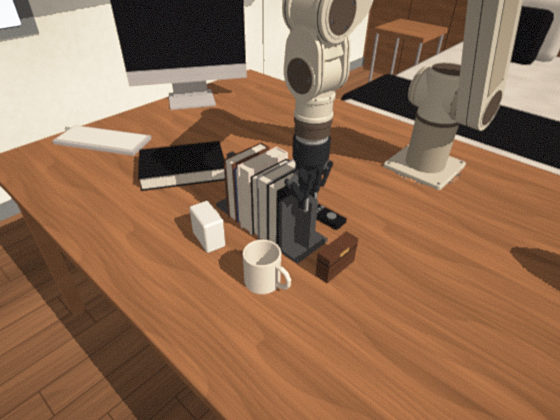

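Firm contact: 20 N with no further travel. Ease the push, release and retreat upward.

>>> carry_out:
  rows:
    - [-0.001,0,0,0]
    - [-0.001,0,0,0]
    - [-0.001,0,0,0]
    - [0,0,0,0]
    - [0,0,0,0]

```text
time_s: 22.2
ee_pos: [0.5523, -0.041, 0.1402]
ee_rot: [-1.569, 0.007, -1.616]
force: [-1.8, 11.6, 3.8]
width: 0.0191
```

>>> carry_out:
  rows:
    - [0,0,0,0]
    - [0,0,0,0]
    - [0,0,0,0]
    - [0,0,0,0]
    - [0,0,0,0]
  claw: 0.2

```text
time_s: 22.7
ee_pos: [0.5516, -0.0447, 0.1394]
ee_rot: [-1.571, -0.0, -1.619]
force: [-1.1, -0.1, -0.4]
width: 0.0513
```

>>> carry_out:
  rows:
    - [0,-0.01,0,0]
    - [0,-0.02,0,0]
    - [0,-0.03,0,0]
    - [0,-0.03,0,0]
    - [0,-0.03,0,0]
    - [-0.03,0,-0.03,0]
    - [-0.04,0,-0.03,0]
    - [-0.04,0,-0.03,0]
    - [-0.04,0,-0.03,0]
    - [0,0,0,0]

```text
time_s: 23.7
ee_pos: [0.4358, 0.115, 0.2607]
ee_rot: [-1.571, 0.002, -1.611]
force: [1.1, -0.5, -0.0]
width: 0.0505
```

```bash
python3 up.py s19
python3 - <<'E'
from h import *
for n in('scene','side'):
    f=bot.grab_frame(n); P=torow(world(f))
    q=P[(abs(P[:,0])<.08)&(P[:,1]>.02)&(P[:,1]<.12)&(P[:,2]>.143)&(P[:,2]<.156)&(P[:,1]>.0355)]
    print(n,'bookend top',len(q),cv2.minAreaRect((q[:,:2]*1000).astype(np.float32)),np.median(q[:,2]))
    q=P[(abs(P[:,0])<.09)&(P[:,1]>.06)&(P[:,1]<.125)&(P[:,2]>.009)&(P[:,2]<.015)]
    print(' foot',np.percentile(q,[1,50,99],axis=0).round(4).tolist())
    W=world(f)
    for l,x,y,z in(('remote',(.39,.48),(-.2,.03),(.012,.022)),('cup',(.64,.76),(-.09,.05),(.03,.09)),('clock',(.64,.76),(-.29,-.15),(.08,.09))):
        s=W[(W[:,0]>x[0])&(W[:,0]<x[1])&(W[:,1]>y[0])&(W[:,1]<y[1])&(W[:,2]>z[0])&(W[:,2]<z[1])]
        print(l,cv2.minAreaRect((s[:,:2]*1000).astype(np.float32)))
E
```

```text
scene 500 [[-0.057, 0.0031, 0.1725], [0.0042, 0.0193, 0.1771], [0.0606, 0.0333, 0.1814]] ((0.6072196960449219, 18.370330810546875), (123.03043365478516, 31.05500602722168), 0.34962204098701477)
 lean fit z~x,y [-0.013  0.002  0.177]
scene cover y=ax+bz+c [-0.0255 -0.0178  0.0451] 1083
side 778 [[-0.0584, 0.0033, 0.1737], [0.0028, 0.0193, 0.1775], [0.0596, 0.0341, 0.1824]] ((-0.19800949096679688, 18.886634826660156), (31.598955154418945, 121.75540924072266), 89.96613311767578)
 lean fit z~x,y [-0.004 -0.057  0.178]
side cover y=ax+bz+c [-0.0274  0.0081  0.0404] 365
t 23.8 tcp row [-0.1207  0.2135  0.2605] yaw rel row deg 0.19 F [ 0.6  0.4 -1. ] w 0.051 delta tool [0.1699 0.1608 0.1198]
scene bookend top 324 ((1.5358123779296875, 62.4426155090332), (109.52996826171875, 53.747276306152344), 0.03278249502182007) 0.14935587410118592
 foot [[-0.0535, 0.0608, 0.0094], [0.0163, 0.0809, 0.0117], [0.0555, 0.0943, 0.0148]]
remote ((429.894775390625, -61.756980895996094), (47.725704193115234, 91.63411712646484), 2.1398887634277344)
cup ((704.0620727539062, -28.926048278808594), (106.39773559570312, 79.5417709350586), 63.7338752746582)
clock ((692.4844970703125, -228.95729064941406), (90.501708984375, 50.55582809448242), 75.04389953613281)
side bookend top 388 ((0.63421630859375, 64.05912017822266), (52.555171966552734, 110.57910919189453), 89.21358489990234) 0.14964141885506776
 foot [[0.0036, 0.0606, 0.0093], [0.0321, 0.0781, 0.0121], [0.0548, 0.0951, 0.0148]]
remote ((421.67376708984375, -27.088665008544922), (29.313495635986328, 22.632923126220703), 2.21244478225708)
cup ((703.1769409179688, -28.374412536621094), (104.41531372070312, 79.84495544433594), 62.23446273803711)
clock ((692.09814453125, -227.3967742919922), (89.4677505493164, 51.25924301147461), 75.13671112060547)
```

View pics/s19side.png

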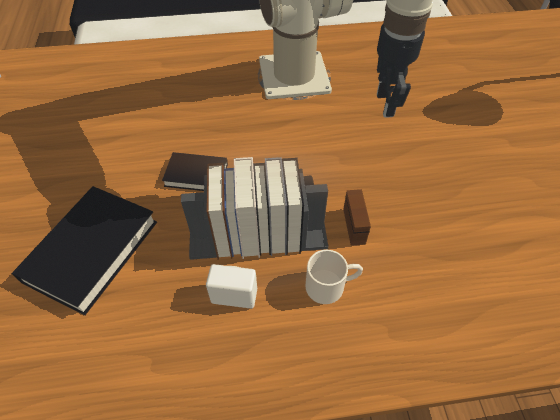

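View pics/s19scene.png

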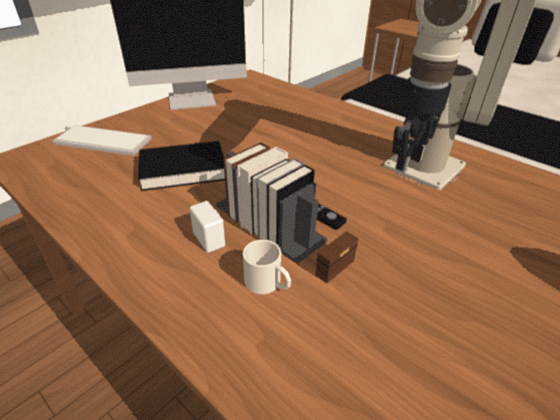

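The images look right. I'll check the gap up close, and check that the mug and remote are unmoved by differencing against the first frames.

Run:
```python
from h import *
import pickle
ims=[]
for n,c in(('scene',(230,140,340,260)),('side',(260,140,350,255))):
    a=pickle.load(open(n+'0.pkl','rb'))['image']; g=bot.grab_frame(n); b=g['image']
    ims.append(cv2.resize(b[c[1]:c[3],c[0]:c[2]],(390,480),interpolation=cv2.INTER_CUBIC))
    d=np.abs(a.astype(int)-b).max(2)
    for l,(u0,v0,u1,v1) in ({'cup':(245,240,292,292),'clock':(190,202,225,250)} if n=='scene' else {'cup':(305,250,365,305),'clock':(207,265,258,300),'remote':(306,176,313,192)}).items(): print(n,l,d[v0:v1,u0:u1].mean().round(2),(d[v0:v1,u0:u1]>50).mean().round(3))
    P=torow(world(g))
    # upper cover strip above bookend
    s=P[(abs(P[:,0])<.055)&(P[:,1]>.026)&(P[:,1]<.04)&(P[:,2]>.154)&(P[:,2]<.174)]; print(n,'strip y',len(s),np.median(s[:,1]) if len(s) else '')
    q=P[(abs(P[:,0])<.053)&(P[:,1]>.04)&(P[:,1]<.05)&(P[:,2]>.05)&(P[:,2]<.14)]; print(' plate back y',len(q),np.median(q[:,1]) if len(q) else '', np.linalg.lstsq(np.c_[q[:,0],q[:,2],np.ones(len(q))],q[:,1],rcond=None)[0].round(4))
cv2.imwrite('pics/z.png',np.hstack(ims)[:,:,::-1])
```

```text
scene cup 8.31 0.054
scene clock 3.22 0.0
scene strip y 240 0.032156772845551906
 plate back y 512 0.04341489452167207 [-0.01   -0.0065  0.0446]
side cup 7.16 0.005
side clock 6.45 0.0
side remote 19.94 0.009
side strip y 2 0.026474405206478806
 plate back y 20 0.044856085669589374 [-0.1442 -0.0138  0.0523]
```

View pics/z.png

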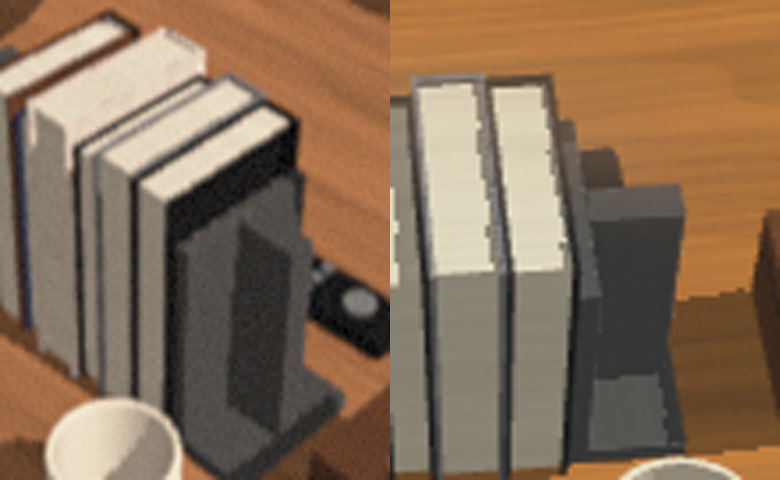

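```bash
python3 -c "
from h import *
import pickle
for n in('scene','side'):
    for f in(pickle.load(open(n+'0.pkl','rb')),bot.grab_frame(n)):
        W=world(f); s=W[(W[:,0]>.64)&(W[:,0]<.76)&(W[:,1]>-.09)&(W[:,1]<.05)&(W[:,2]>.03)&(W[:,2]<.09)]; print(n,np.percentile(s,[1,99],axis=0)[:,:2].round(4).tolist())
print(bot.get_obs()['time_s']); print(bot.close_job())"
```

```text
scene [[0.6604, -0.0786], [0.7372, 0.0326]]
scene [[0.6601, -0.0784], [0.737, 0.0328]]
side [[0.659, -0.079], [0.7362, 0.031]]
side [[0.6593, -0.079], [0.7362, 0.0313]]
24.1
the job is handed in; nothing more can be done
None
```

The fallen book is upright against the end of the row, the bookend stands against it, and I handed the job in at about 24 s of the 64 s allowed.

- **Book:** I nudged it about 5 mm sideways into line, then turned it up on its bottom edge with the open fingers and pressed it flat. Its cover measured about 0.05° from vertical and square to the row. It is centred within about 2 mm.
- **Bookend:** I lifted it by the rib, turned it about 9° to square it with the row, set it down and slid it against the book. At contact it took 20 N without moving further. After release it stands upright and within about 2 mm of the book's centre line.
- **Snugness:** The depth images suggest a gap of about 1 mm between bookend and book. That is within the 2 mm calibration error, and the force reading says they touched, so I left it.
- **Other things:** The mug's measured extents match the first pictures within 0.3 mm, and the clock's position agrees within about 1 mm. I never touched the remote, but it was partly hidden in the first pictures, so I checked it only by eye.
- **Disagreeing checks:** An outline fit of the mug came out turned differently, and about 5% of the pixels around it changed in one view. The extents above show it did not move, so I put these down to fit ambiguity and shadow.

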